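Refill the empty lane of the pot rack

TASK

Two lanes of the sloping pot rack still hold their nests of square pots and one has run empty. Take the nest of square pots lying on the bench and load it into the empty lane the same way round as the others: lying flat in the channel with the bases at the low end, right down against the stop. Lower it in gently rather than dropping it, and leave the nests already in the rack and the other things on the bench where they are.

Things in the scene. Friction and masses are not known exactly. Their poses are not given: they have to be found in the camera images.
- nest: Nest to load: ten nested black square pots, rigid, 139 mm long, 110 g, lying on the bench at any yaw. Origin: centre of the outermost pot's base, on the long axis, 30 mm up. x: base to open mouth; z up, y, z square to its sides. Tapers from 42 mm square at the base to 55 at 52 mm; from 52 to 139 mm along x the rims form a straight 60 x 60 mm square: grip there, mass centre about 74 mm from base.
- nest_mouth (a point): Centre of the nest's open mouth, on its axis, 139 mm from the base.
- rack: Fixed pot rack, 290 mm wide, low end away from the robot: three parallel sheet channels (lanes) 100 mm apart. Origin on the bench, middle lane; x to the high back, y to lane0, z up. Floors rise 25 degrees towards +x, 45 mm above the bench at the front stop, 125 at the back; 68 mm wide inside, 190 long, side lips 12 mm high; stop plate 40 mm high at the low (-x) end. 40 mm between loaded nests.
- lane0_stop (a point): Lane on the rack's own +y side (robot's right): the point on the axis of a properly loaded nest, 30 mm square to the channel floor, in the plane of the front stop's inner face. The centre of the outermost pot's base belongs here.
- lane1_stop (a point): Middle lane: the point on the axis of a properly loaded nest, 30 mm square to the channel floor, in the plane of the front stop's inner face. The centre of the outermost pot's base belongs here.
- lane2_stop (a point): Lane on the rack's own -y side (robot's left): the point on the axis of a properly loaded nest, 30 mm square to the channel floor, in the plane of the front stop's inner face. The centre of the outermost pot's base belongs here.
- lane0_mouth (a point): Lane on the rack's own +y side (robot's right): the point on the axis of a properly loaded nest, 139 mm up the slope from the same lane's stop point and 30 mm square to the channel floor. The centre of the open mouth belongs here.
- lane1_mouth (a point): Middle lane: the point on the axis of a properly loaded nest, 139 mm up the slope from the same lane's stop point and 30 mm square to the channel floor. The centre of the open mouth belongs here.
- lane2_mouth (a point): Lane on the rack's own -y side (robot's left): the point on the axis of a properly loaded nest, 139 mm up the slope from the same lane's stop point and 30 mm square to the channel floor. The centre of the open mouth belongs here.
- nest_in_rack_a: A nest like the one to load (same shape and frame: origin at the base centre, x towards the mouth), already lying in one of the lanes with its base at the front stop. Leave it.
- nest_in_rack_b: A second such nest, already lying in another lane. Leave it. The lane with neither nest is the empty one.
- round_pots: Bystander: nest of black round pots standing upright on the bench, 110 mm diameter, 156 mm tall. Origin at the centre of its underside.
- dibber: Bystander: turned wooden dibber lying on the bench, 230 mm long, 26 mm thick. Origin at its pointed tip, 13 mm above the bench; x axis runs from the tip to the grip end.
- trowel: Bystander: steel hand trowel with a wooden handle lying on the bench, 325 mm long, 26 mm thick handle. Origin between handle and blade, 13 mm above the bench; x points to the blade's tip (160 mm ahead), the handle ends 165 mm behind.
There are look-alikes about, which are no part of the job. Leave any green or turquoise look-alike of the nest alone.

How it is judged:
On the way:
1. the nest is lifted clear of the bench (height (world z) of each of nest, nest_mouth above 0.07 m), for 0.2 s.
At the end, for the whole second after the job is handed in: The nest rests in the lane that was empty, base centre within 10 mm of its stop point and mouth centre within 12 mm of its mouth point. The nests already in the rack are within 15 mm, and the round pots, dibber and trowel within 30 mm, of where they started (((distance between nest and lane0_stop below 0.01 m and distance between nest_mouth and lane0_mouth below 0.012 m) or (distance between nest and lane1_stop below 0.01 m and distance between nest_mouth and lane1_mouth below 0.012 m) or (distance between nest and lane2_stop below 0.01 m and distance between nest_mouth and lane2_mouth below 0.012 m)) and linear speed of nest below 0.02 m/s and angular speed of nest below 0.2 rad/s and distance of each of nest_in_rack_a, nest_in_rack_b from where it was at the start of the episode below 0.015 m and distance of each of round_pots, dibber, trowel from where it was at the start of the episode below 0.03 m); the robot touches nothing.
It fails at once if the nest is let go so that it falls (over 0.5 m/s with no finger touching it) (contact force between the fingers and nest below 0.05 N and linear speed of nest above 0.5 m/s).
It fails at once if the nest is rammed into the rack (over 80 N between them) (contact force between nest and rack above 80 N).
It fails at once if a nest already in the rack is knocked out of place (over 25 mm) (distance of any of nest_in_rack_a, nest_in_rack_b from where it was at the start of the episode above 0.025 m).
It fails at once if the round pots, dibber or trowel are shoved (over 40 mm) (distance of any of round_pots, dibber, trowel from where it was at the start of the episode above 0.04 m).
It also fails if it takes over 35 s, if anything falls off the work surface, if the arm or the gripper's body presses on something with over 40 N, if the wrist force passes 120 N, or if a joint passes its speed limit or range.

ROBOT

A 7-joint arm with a two-finger parallel gripper is mounted at the origin on the work surface. World frame = base frame: x ahead of the robot, y to its left, z up, the work surface at z = 0. Lengths are in m, angles in rad, forces in N, time in s.
With the tool pointing down it reaches from about 0.4 to 0.85 m from the base axis. Payload 10.4 kg.
Tool frame: the origin (TCP) lies between the finger pads; the fingertips stand 14 mm ahead of it and the grasp point (between the pads) lies 5 mm behind it; z points along the fingers, y is the line along which they close (so a half turn about z gives the same grasp; the last joint's range is limited). The gripper opens to 85 mm and grips with 20 to 120 N. Pads are 22 mm wide; open, the fingers measure 114 mm over their backs; the gripper's body (76 mm by 85 mm) begins 54 mm behind the grasp point. The pads swing forward as they close: fully open they stand 13 mm farther back than shut.
Start: joints at [1.265, 0.332, -0.065, 1.46, 0.022, 1.35, -0.088], TCP at [0.174, -0.6, 0.245] pointing down, gripper open.
Joint ranges: [-2.6, 2.6], [-0.5, 2.12], [-1.47, 1.34], [0.16, 2.42], [-1.27, 4.41], [0.06, 2.06], [-2.6, 2.6]. Speed limits (rad/s): [2.22, 2.22, 2.79, 2.79, 3.14, 3.14, 3.14].

INTERFACE

Orientations are given as a rotation vector (axis times angle).
In Python, from plant import bot gives the robot as it stands.
- The arm moves only by the tool arm_command, never from a script. Its argument "increments" is a list of rows, each a list of 5 numbers: the shift along the tool's x, y, z in cm, then the turn about the tool's z in rad, then the opening, from -1 (shut) to 1 (fully open). In form: [[x, y, z, roll, hand], ...]. A call has exactly 10 rows; each row is the pose to reach, as a shift and turn from the pose commanded when the call began, along the tool's axes at that moment; what a row does not reach only later rows make up. A row lasts 1/8 s, in which the tool goes at most 62.5 mm and 10.7 degrees, less where a joint would pass 70% of its speed; a pose out of reach is approached as far as the arm can. A call with a gripper value outside its range is refused whole. The fingers move at their own pace and stop on an object; "grip_force" is the grip in N (left out, the last holds). Time passes only in rows, so rows that repeat a pose let the fingers close, or fill a call up. It gives the time, the measured TCP pose, the force, the opening and the grip force at its end, in the units of the state.
- bot.sense(): the state, without advancing time (a new reading comes with each control period).
- bot.read_camera(name): name is "scene" or "top" or "wrist"; returns a dict with "pixels" (384x512x3 uint8, blue, green, red), "range_z" (384x512 float32, m along the optical axis (not along the pixel's ray), 0 where there is no reading), "mtx" (3x3 intrinsics, pixels), "k1" (the pictures are not rectified: a ray, as slopes to the right and down, at radius r is drawn at 1 + k1 r^2 times it, then the intrinsics apply), "world_to_cam" (4x4, takes a point from world to camera coordinates); the wrist camera has in their place "tool_from_camera" (4x4, takes a point from camera to tool coordinates, whose origin is the TCP and whose axes are the flange's). Camera axes: x right, y up, looking along -z (the intrinsics and any distortion apply to the point x, -y, -z); pixel columns grow to the right and rows downward; lengths in m; the calibration is good to about 2 mm. A picture is of the moment at which its call begins: read the wrist's pose just before it.
- bot.finish_job(): hands the job in; it is judged then, once.
The state is a dict: "t": time; "joints": joint angles; "joint_velocities": joint speeds; "tau": joint torques, N m; "tcp_pos": TCP position; "tcp_rot": TCP orientation; "force": force on the tool from outside, world axes, zero at the start; "ft_torque": the same for the moment, N m; "gripper_width": finger opening in m; "grasp_force": force on a finger pad.
Only numpy, scipy, OpenCV 4.12 (cv2) and the standard library are available. Lean on these libraries where they do the work, as an engineer would, in place of code of your own. Each camera call takes 0.05 s, during which the arm holds its last target. There are 200 camera calls.

## Working session

There is one attempt and no reset: what is moved stays moved. The work goes in short steps, Python scripts to look and compute and a tool call to move; the robot and the scene stay as the last step left them, time stands still between calls to the robot, and variables do not carry over. Pictures are saved under pics/ and viewed, at most 10 in all, crops included, and the job is handed in when it is done.

Besides the shell and the picture viewer there is one more tool, called after ">>>" as a command line: name --pt "numbers of a row" for each row, then --argument value for the rest. arm_command: Moves the arm, as the interface text tells. Its arguments: {"type":"object","properties":{"increments":{"type":"array"},"grip_force":{"type":"number"}},"required":["increments"]}

```bash
mkdir -p pics; cat > h.py <<'E'
import numpy as np, cv2
from scipy.spatial.transform import Rotation as R
from plant import bot
def cloud(d, T=None):
    """world points per pixel (HxWx3)"""
    K=d["mtx"]; h,w=d["range_z"].shape
    u,v=np.meshgrid(np.arange(w),np.arange(h))
    xd=(u-K[0,2])/K[0,0]; yd=(v-K[1,2])/K[1,1]
    x,y=xd.copy(),yd.copy()
    for _ in range(10):
        s=1+d["k1"]*(x*x+y*y); x,y=xd/s,yd/s
    z=d["range_z"]; P=np.stack([x*z,-y*z,-z],-1)
    if T is None: T=np.linalg.inv(d["world_to_cam"])
    Q=P@T[:3,:3].T+T[:3,3]; Q[z<=0]=np.nan
    return Q
def tool():
    s=bot.sense(); T=np.eye(4); T[:3,:3]=R.from_rotvec(s["tcp_rot"]).as_matrix(); T[:3,3]=s["tcp_pos"]; return T
E
python3 - <<'E'
from h import *
for n in ("scene","top"):
    d=bot.read_camera(n); np.savez(n+".npz",**d); cv2.imwrite(f"pics/{n}0.png",d["pixels"])
print(bot.sense()); print(tool())
E
```

```text
{'t': 0.1, 'joints': array([ 1.26540952,  0.33281615, -0.06470437,  1.46084994,  0.02158822,
        1.34992889, -0.08851145]), 'joint_velocities': array([ 0.00187592, -0.00305074,  0.00040696, -0.00239836,  0.0009889 ,
       -0.00016613, -0.00030191]), 'tau': array([ 1.40241311e-03, -6.26747775e+01,  4.91719495e-02, -3.92431712e+01,
        1.62956247e-02,  6.94496950e-03,  9.78169464e-05]), 'tcp_pos': array([ 0.17430802, -0.59986262,  0.24459436]), 'tcp_rot': array([-3.10896533e+00, -4.42554737e-01,  3.62295139e-04]), 'force': array([-0.78626189,  0.61596289,  0.45462955]), 'ft_torque': array([ 0.00635267,  0.00463702, -0.01172838]), 'grasp_force': 0.0, 'gripper_width': 0.0856188610148809}
[[ 9.60278995e-01  2.79041364e-01 -4.09795249e-04  1.74308018e-01]
 [ 2.79041661e-01 -9.60278194e-01  1.24153965e-03 -5.99862625e-01]
 [-4.70765245e-05 -1.30657439e-03 -9.99999145e-01  2.44594358e-01]
 [ 0.00000000e+00  0.00000000e+00  0.00000000e+00  1.00000000e+00]]
```

View pics/top0.png

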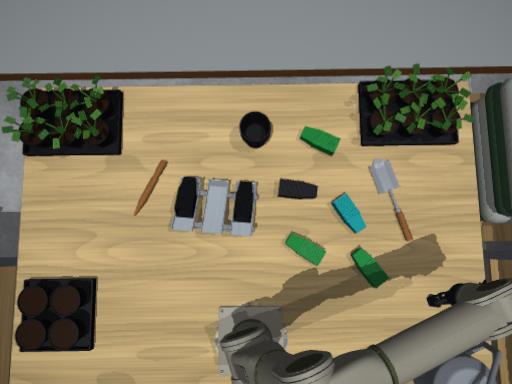

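View pics/scene0.png

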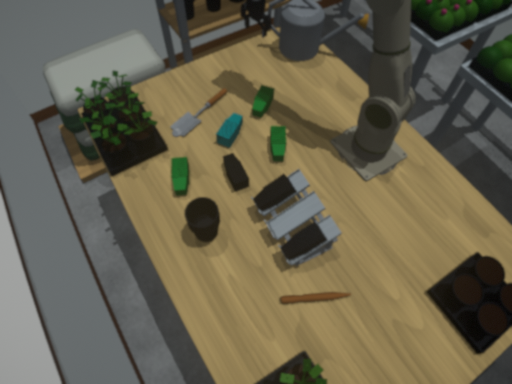

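The top view shows one black square nest at about (298,189). The look-alikes are green at (320,140), (305,248) and (369,267), and turquoise at (348,213). Only the black one fits the description. The rack is at (215,205) with its middle lane empty. The round pot is at (255,129), the dibber at (150,187) and the trowel at (390,195). I'll measure these and confirm the nest in a crop.

```bash
python3 - <<'E'
from h import *
d=dict(np.load("top.npz")); Q=cloud(d); im=d["pixels"]
c=cv2.resize(im[165:240,160:330],None,fx=4.6,fy=4.6,interpolation=cv2.INTER_CUBIC); cv2.imwrite("pics/crop.png",c)
dark=(im.max(2)<70)&(Q[...,2]>0.012)
m=np.zeros_like(dark); m[172:206,270:325]=1
s=dark&m; P=Q[s]; print(len(P),P.min(0),P.max(0))
# outline from top surface
T=P[(P[:,2]>.045)]; r=cv2.minAreaRect((T[:,:2]*1000).astype(np.float32)); print("toprect",r, np.median(T[:,2]))
(cx,cy),_,_=r
C=T[:,:2]-T[:,:2].mean(0); e,V=np.linalg.eigh(C.T@C); a=V[:,1]; print("axis",a)
A=P[:,:2]-T[:,:2].mean(0); u=A@a; w=A@[-a[1],a[0]]
for lo in np.arange(-.09,.09,.01):
    k=(u>=lo)&(u<lo+.01)
    if k.sum()>3: print("%.2f n%d w[%.3f %.3f] z[%.3f %.3f]"%(lo,k.sum(),w[k].min(),w[k].max(),P[k,2].min(),P[k,2].max()))
# rack lanes
for n,(c0,c1) in dict(A=(172,202),M=(202,232),B=(230,260)).items():
    q=Q[172:240,c0:c1].reshape(-1,3); di=(im[172:240,c0:c1].max(2)<60).ravel()
    k=di&(q[:,2]>.05); 
    if n!="M": print(n,k.sum(),cv2.minAreaRect((q[k,:2]*1000).astype(np.float32)),q[k].min(0),q[k].max(0))
E
```

```text
597 [ 0.49614048 -0.24491102  0.0198624 ] [ 0.56502776 -0.10618332  0.06993466]
toprect ((528.4676513671875, -177.75323486328125), (136.52122497558594, 61.51029586791992), 82.49088287353516) 0.05736383402633738
axis [0.12918702 0.99162025]
-0.08 n6 w[-0.006 0.012] z[0.044 0.056]
-0.07 n34 w[-0.021 0.021] z[0.043 0.061]
-0.06 n36 w[-0.023 0.023] z[0.046 0.062]
-0.05 n39 w[-0.025 0.024] z[0.046 0.062]
-0.04 n35 w[-0.026 0.024] z[0.046 0.065]
-0.03 n44 w[-0.026 0.026] z[0.030 0.066]
-0.02 n49 w[-0.027 0.030] z[0.032 0.068]
-0.01 n47 w[-0.032 0.030] z[0.041 0.066]
-0.00 n50 w[-0.029 0.029] z[0.027 0.066]
0.01 n47 w[-0.029 0.029] z[0.033 0.070]
0.02 n49 w[-0.030 0.029] z[0.020 0.067]
0.03 n47 w[-0.030 0.030] z[0.041 0.063]
0.04 n47 w[-0.029 0.029] z[0.027 0.068]
0.05 n49 w[-0.031 0.029] z[0.032 0.066]
0.06 n18 w[-0.026 0.029] z[0.054 0.063]
A 705 ((502.26348876953125, 214.7401580810547), (58.66031265258789, 143.40936279296875), 84.84513854980469) [0.42850287 0.18406015 0.05503728] [0.57288665 0.24943908 0.16373157]
B 648 ((482.32012939453125, 15.853130340576172), (57.90849304199219, 142.18502807617188), 85.11430358886719) [ 0.41130481 -0.01369891  0.06826   ] [0.55200534 0.04991937 0.16102594]
```

View pics/crop.png

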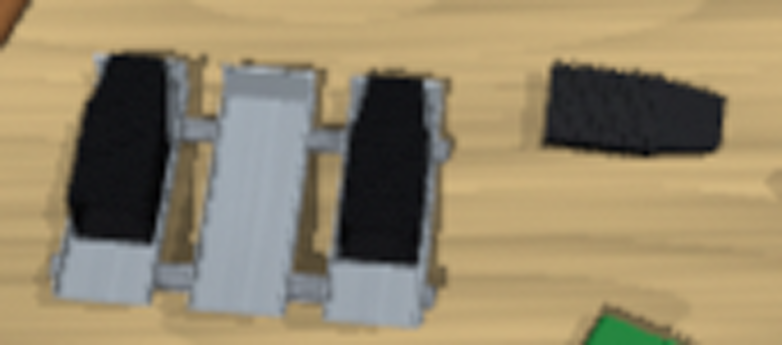

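The crop confirms that the black ribbed square nest is the one to load. Its base is the narrow right end (725,120) and its mouth is at (548,105). Both loaded nests have their bases at the upper, low end. Next I'll fit the lane and compute the grasp.

```bash
python3 - <<'E'
from h import *
d=dict(np.load("top.npz")); Q=cloud(d); im=d["pixels"].astype(int)
g=np.zeros(im.shape[:2],bool); g[184:232,202:232]=1
g&=(Q[...,2]>.04)&(im.max(2)>110)&(np.ptp(im,axis=2)<40)
P=Q[g]
ctr=np.array([.4923,.1153]); best=None
for it in range(6):
    c=P.mean(0); n=np.linalg.svd(P-c)[2][2]; n*=np.sign(n[2]); r=(P-c)@n
    P=P[abs(r)<max(.006,2*r.std())]
print(len(P),"normal",n,"tilt",np.degrees(np.arccos(n[2])),"yaw of low dir",np.degrees(np.arctan2(n[1],n[0])),"std",r.std(), "c",c)
rect=cv2.minAreaRect((P[:,:2]*1000).astype(np.float32)); print(rect)
# image row profile of z along lane
for row in range(174,190): print(row,np.round(np.nanmedian(Q[row,212:224],axis=0),3), im[row,216])
# bench zero check
b=Q[100:380:5,60:440:5].reshape(-1,3); b=b[abs(b[:,2])<.01]; print("bench z",np.median(b[:,2]))
# nest via both rectangle: top rims
s=(im.max(2)<70); m=np.zeros_like(s); m[172:206,270:325]=1; T=Q[s&m]; T=T[T[:,2]>.045]
a=np.array([.12918,.9916]); 
for f in np.arange(-6,4,1.):
    th=np.radians(82.58+f); a=np.array([np.cos(th),np.sin(th)]); u=(T[:,:2]-T[:,:2].mean(0))@a; w=(T[:,:2]-T[:,:2].mean(0))@[-a[1],a[0]]
    k=u>-.015; print(f,np.ptp(np.percentile(w[k],[2,98])),(np.percentile(w[k],2)+np.percentile(w[k],98))/2,u.min(),u.max())
print(T[:,:2].mean(0))
E
```

```text
918 normal [ 0.41769132 -0.05341201  0.9070177 ] tilt 24.903580023595765 yaw of low dir -7.287113824613194 std 0.002684440255884451 c [0.45797031 0.11876804 0.08467705]
((463.5373840332031, 113.75492858886719), (173.53482055664062, 103.85235595703125), 1.5768836736679077)
174 [ 0.598  0.117 -0.001] [114 162 186]
175 [ 0.594  0.117 -0.002] [115 163 187]
176 [ 0.59   0.117 -0.002] [117 165 191]
177 [ 0.586  0.117 -0.001] [119 168 194]
178 [0.582 0.116 0.001] [103 146 168]
179 [0.578 0.116 0.002] [137 144 148]
180 [0.562 0.109 0.08 ] [176 170 164]
181 [0.559 0.11  0.075] [140 134 127]
182 [0.556 0.11  0.071] [139 133 126]
183 [0.554 0.111 0.062] [141 133 127]
184 [0.551 0.111 0.058] [140 132 125]
185 [0.548 0.112 0.052] [144 136 129]
186 [0.545 0.112 0.046] [162 153 145]
187 [0.542 0.115 0.045] [179 170 161]
188 [0.538 0.112 0.048] [179 170 159]
189 [0.534 0.112 0.051] [179 170 160]
bench z -0.00023944529987018903
-6.0 0.0592179580554556 0.002126194364313711 -0.07335530592109588 0.06528061155517526
-5.0 0.05870321461807765 0.0018608087401621783 -0.07326585789660314 0.06493506552946837
-4.0 0.05836588729376069 0.0015631848881671982 -0.07315409238205281 0.06456973965376112
-3.0 0.058071157002439505 0.0012640355467503119 -0.07302004342230328 0.06418474520985419
-2.0 0.057761262949698855 0.0008738094640593237 -0.07286375184996628 0.06378019947078477
-1.0 0.057946757793195885 0.00024122573522052278 -0.07268526527296877 0.06360468433867697
0.0 0.05800544579074615 -0.00026019701038753305 -0.07248463806005112 0.06406230356881433
1.0 0.05811732741474024 -0.0006567841866723552 -0.07226193132420594 0.06455082796754151
2.0 0.0580936937535078 -0.000979721754721748 -0.07201721290406236 0.06501968955875187
3.0 0.05861028984149476 -0.0015045543994862912 -0.07178426216677206 0.06546874552266276
[ 0.52788003 -0.17339629]
```

>>> arm_command --pt "2 -1.4 0 -0.05 1" --pt "7 -4.8 0 -0.17 1" --pt "12 -8.2 0 -0.3 1" --pt "17 -11.7 0 -0.42 1" --pt "22 -15.1 0 -0.55 1" --pt "27 -18.5 0 -0.67 1" --pt "32 -22 0 -0.8 1" --pt "37 -25.4 0 -0.92 1" --pt "42 -28.8 0 -1.04 1" --pt "46.3 -31.8 0 -1.15 1"

```text
t: 1.35
tcp_pos: [0.5312, -0.1636, 0.2452]
tcp_rot: [-2.365, -2.068, 0.0]
force: [0.8, -0.4, 1.3]
gripper_width: 0.0855
grasp_force: 0.0
```

```bash
python3 - <<'E'
from h import *
T=tool(); print(np.round(T,4)); d=bot.read_camera("wrist"); T1=tool(); print(np.abs(T1-T).max())
cv2.imwrite("pics/w1.png",d["pixels"]); Q=cloud(d,T@d["tool_from_camera"]); im=d["pixels"]
np.savez("w1.npz",Q=Q,im=im)
s=(im.max(2)<75)&(Q[...,2]>.045)&(Q[...,2]<.075)&(abs(Q[...,0]-.53)<.1)&(abs(Q[...,1]+.175)<.12)
P=Q[s]; print(len(P),np.median(P[:,2]),cv2.minAreaRect((P[:,:2]*1000).astype(np.float32)))
E
```

```text
[[ 1.331e-01  9.911e-01 -1.000e-04  5.312e-01]
 [ 9.911e-01 -1.331e-01  1.000e-04 -1.636e-01]
 [ 1.000e-04 -1.000e-04 -1.000e+00  2.452e-01]
 [ 0.000e+00  0.000e+00  0.000e+00  1.000e+00]]
0.012838357703662984
7395 0.05942917939033504 ((530.4239501953125, -178.22393798828125), (137.92396545410156, 59.0296630859375), 82.22407531738281)
```

View pics/w1.png

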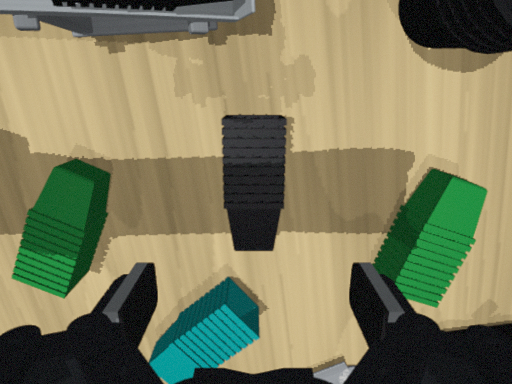

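The wrist view shows the black nest at (253,180), mouth at the top (row 115) and base at (255,248). The arm was still settling, so I'll measure again.

```bash
python3 - <<'E'
from h import *
T=tool(); d=bot.read_camera("wrist"); T1=tool(); print(np.round(T1,4),np.abs(T1-T).max())
Q=cloud(d,T@d["tool_from_camera"]); im=d["pixels"]
s=(im.max(2)<75)&(Q[...,2]>.045)&(Q[...,2]<.075)&(abs(Q[...,0]-.53)<.1)&(abs(Q[...,1]+.175)<.12)
P=Q[s]; print(len(P),np.median(P[:,2]),cv2.minAreaRect((P[:,:2]*1000).astype(np.float32)))
(cx,cy),_,an=cv2.minAreaRect((P[:,:2]*1000).astype(np.float32))
a=np.radians(an); a=np.array([np.cos(a),np.sin(a)]); c=np.array([cx,cy])/1000
g=c+a*(.080-.0695); print("grasp",g)
D=np.append(g,.035)-T1[:3,3]; print("shift cm",T1[:3,:3].T@D*100,"yaw now",np.degrees(np.arctan2(T1[1,0],T1[0,0])))
E
```

```text
[[ 1.259e-01  9.920e-01  9.000e-04  5.329e-01]
 [ 9.920e-01 -1.259e-01  3.000e-03 -1.591e-01]
 [ 3.100e-03  5.000e-04 -1.000e+00  2.450e-01]
 [ 0.000e+00  0.000e+00  0.000e+00  1.000e+00]] 0.0056917940754019625
7242 0.05942145380756325 ((530.267333984375, -178.10931396484375), (138.0740203857422, 59.34442901611328), 82.05357360839844)
grasp [ 0.53171893 -0.16771014]
shift cm [-0.93540678 -0.02257515 21.00142871] yaw now 82.76568371888786
```

>>> arm_command --pt "-0.2 0.2 2 0 1" --pt "-0.2 0.2 5.5 0 1" --pt "-0.2 0.2 9.5 0 1" --pt "-0.2 0.2 13.5 0 1" --pt "-0.2 0.2 16.5 0 1" --pt "-0.2 0.2 18.8 0 1" --pt "-0.2 0.2 20.3 0 1" --pt "-0.2 0.2 21.1 0 1" --pt "-0.2 0.2 21.1 0 1" --pt "-0.2 0.2 21.1 0 1"

```text
t: 2.7
tcp_pos: [0.5325, -0.168, 0.0351]
tcp_rot: [2.368, 2.062, 0.001]
force: [0.4, -0.2, 0.2]
gripper_width: 0.0849
grasp_force: 0.0
```

>>> arm_command --pt "0 0 0 0 -1" --pt "0 0 0 0 -1" --pt "0 0 0 0 -1" --pt "0 0 0 0 -1" --pt "0 0 0 0 -1" --pt "0 0 0 0 -1" --pt "0 0 0 0 -1" --pt "0 0 -0.5 0 -1" --pt "0 0 -2 0 -1" --pt "0 0 -4 0 -1" --grip_force 25

```text
t: 3.95
tcp_pos: [0.5319, -0.1678, 0.0754]
tcp_rot: [-2.369, -2.063, 0.0]
force: [-0.0, -0.5, -1.3]
gripper_width: 0.0597
grasp_force: 27.5
```

>>> arm_command --pt "0 0 -3 0 -1" --pt "0 0 -7 0 -1" --pt "0 0 -11 0 -1" --pt "2 -0.7 -15 0 -1" --pt "5 -1.8 -18 0 -1" --pt "9 -3.3 -20 0 -1" --pt "12 -4.4 -20 0 -1" --pt "13.5 -5 -20 0 -1" --pt "14.2 -5.2 -20 0 -1" --pt "14.2 -5.2 -20 0 -1"

```text
t: 5.2
tcp_pos: [0.5001, -0.0207, 0.2743]
tcp_rot: [2.37, 2.062, -0.0]
force: [0.4, 0.3, -0.8]
gripper_width: 0.0597
grasp_force: 27.5
```

```bash
python3 - <<'E'
from h import *
bot.read_camera("top")
bot.read_camera("top")
T=tool(); d=bot.read_camera("wrist"); T1=tool(); print(np.round(T1,4),np.abs(T1-T).max())
Q=cloud(d,T@d["tool_from_camera"]); im=d["pixels"]; np.savez("w2.npz",Q=Q,im=im); cv2.imwrite("pics/w2.png",im)
E
```

```text
[[ 1.391e-01  9.903e-01 -5.000e-04  5.001e-01]
 [ 9.903e-01 -1.391e-01  1.000e-04 -2.120e-02]
 [-0.000e+00 -5.000e-04 -1.000e+00  2.741e-01]
 [ 0.000e+00  0.000e+00  0.000e+00  1.000e+00]] 9.46765691126894e-05
```

View pics/w2.png

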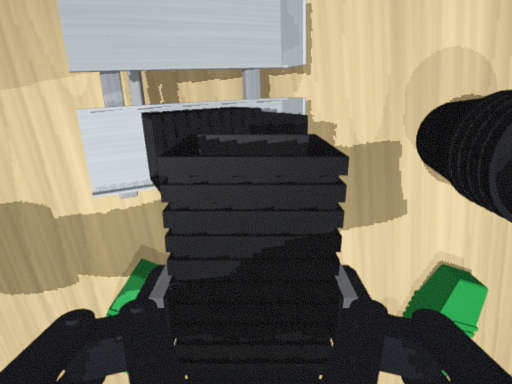

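The wrist view shows the middle lane at rows 0–70, with its stop plate at columns 280–305. The held nest fills the bottom centre, with its mouth rim at about row 137. I'll fit the lane floor, stop and lip edge from this view.

```bash
python3 - <<'E'
from h import *
f=np.load("w2.npz"); Q=f["Q"]; im=f["im"].astype(int)
def plane(P,n=8,tol=.003):
    for _ in range(n):
        c=np.median(P,0) if _==0 else P.mean(0); nn=np.linalg.svd(P-c,full_matrices=False)[2][2]; nn=nn*np.sign(nn[2] or 1); r=(P-c)@nn; P=P[abs(r)<max(tol,2*r.std())]
    return c,nn,r.std(),len(P)
fl=Q[5:55,90:265].reshape(-1,3); c,n,sd,N=plane(fl[np.isfinite(fl[:,0])]); print("floor",c,n,sd,N,"tilt",np.degrees(np.arccos(n[2])),"yaw",np.degrees(np.arctan2(n[1],n[0])))
st=Q[5:55,285:299].reshape(-1,3); cs,ns,sd,N=plane(st[np.isfinite(st[:,0])]); print("stop",cs,ns,sd,N,"yaw",np.degrees(np.arctan2(ns[1],ns[0])))
# residual from floor along columns at row 30, and along rows at col 180
for col in range(262,312,3): print(col,np.round(np.nanmedian(Q[20:45,col],0),4), "h %.4f"%(np.nanmedian((Q[20:45,col]-c)@n)))
lip=[]
for col in (100,140,180,220,260): 
    h=(Q[:90,col]-c)@n; k=np.where((h>.006)&(h<.02))[0]; k=k[k>45]; q=Q[k,col]; print(col,k, np.round(h[k],4), np.round(q[:,:2],4).tolist()[:4])
    h0=(Q[:8,col]-c)@n; print("  top rows h",np.round(h0,4),np.round(Q[0,col],4))
E
```

```text
floor [0.45662565 0.11537688 0.08718927] [ 0.42077676 -0.04156758  0.90621137] 0.0007687887116034189 8701 tilt 25.013067730618143 yaw -5.641815201481135
stop [0.55409092 0.1050761  0.06420845] [-0.90138904  0.09464837  0.42253932] 0.0004312643461110116 699 yaw 174.00574882056947
262 [0.5275 0.1083 0.0537] h -0.0002
265 [0.5304 0.1082 0.0523] h -0.0002
268 [0.5334 0.108  0.0509] h -0.0003
271 [0.5363 0.1079 0.0501] h 0.0002
274 [0.5391 0.1073 0.0483] h -0.0002
277 [0.5423 0.1078 0.0467] h -0.0004
280 [0.5452 0.1071 0.0455] h -0.0001
283 [0.5475 0.106  0.0503] h 0.0052
286 [0.5498 0.105  0.055 ] h 0.0105
289 [0.5521 0.1039 0.0601] h 0.0161
292 [0.5543 0.103  0.0647] h 0.0213
295 [0.5563 0.1014 0.0699] h 0.0269
298 [0.5585 0.1011 0.0745] h 0.0319
301 [0.5604 0.0999 0.0789] h 0.0368
304 [0.5627 0.0994 0.0814] h 0.0400
307 [5.787e-01 1.096e-01 5.000e-04] h -0.0270
310 [5.819e-01 1.092e-01 2.000e-04] h -0.0258
100 [68 69 70] [0.013  0.0117 0.012 ] [[0.3971, 0.0903], [0.3964, 0.0897], [0.3964, 0.0889]]
  top rows h [-0.0005 -0.0003  0.0011 -0.0007  0.0011 -0.0017 -0.0001 -0.    ] [0.4037 0.1407 0.1124]
140 [67 68 69 70] [0.0118 0.0123 0.0118 0.007 ] [[0.4238, 0.0878], [0.4238, 0.087], [0.4235, 0.0863], [0.4219, 0.0861]]
  top rows h [ 0.0006 -0.0003 -0.001  -0.0014  0.0001  0.0008 -0.0009 -0.0014] [0.4315 0.139  0.1007]
180 [66 67 68] [0.0107 0.0114 0.012 ] [[0.4532, 0.0853], [0.4532, 0.0844], [0.4532, 0.0836]]
  top rows h [-0.0007 -0.0013 -0.0011  0.0003  0.0005  0.0014 -0.001   0.0007] [0.461  0.1381 0.0855]
220 [66 67 68] [0.0123 0.0117 0.006 ] [[0.4857, 0.0815], [0.4855, 0.0807], [0.4849, 0.0803]]
  top rows h [-0.0012 -0.0011  0.0011 -0.0007  0.0008  0.0008 -0.0001  0.0013] [0.4935 0.137  0.0698]
260 [65 66 67] [0.0113 0.0117 0.0117] [[0.5213, 0.0785], [0.5212, 0.0776], [0.5211, 0.0767]]
  top rows h [-0.0009  0.0015 -0.0015  0.0002  0.0011  0.0005  0.      0.0004] [0.5293 0.1358 0.0534]
```

```bash
python3 - <<'E'
from h import *
f=np.load("w2.npz"); Q=f["Q"]; im=f["im"].astype(int); T=tool()
L=(Q-T[:3,3])@T[:3,:3]
k=(im.max(2)<70)&(abs(L[...,1])<.045)&(abs(L[...,2])<.05)&(L[...,0]>.02)
k[:120]=0; P=L[k]; t=P[P[:,2]<-.01]
print(len(t),t[:,0].max(),np.percentile(t[:,0],98))
for x in (.03,.04,.05,.055):
    q=t[abs(t[:,0]-x)<.004]; print(x,np.percentile(q[:,1],[2,98]),np.percentile(q[:,2],[2,50]))
E
```

```text
20316 0.05943163800266179 0.058752423866530255
0.03 [-0.02787413  0.0290661 ] [-0.0266249  -0.02525369]
0.04 [-0.02770479  0.02899835] [-0.02667238 -0.02513565]
0.05 [-0.02768424  0.02896615] [-0.02669452 -0.02515004]
0.055 [-0.02808864  0.02927901] [-0.02674841 -0.02531826]
```

>>> arm_command --pt "0.7 -0.2 0 -0.1 -1" --pt "2.5 -0.8 0 -0.28 -1" --pt "4.5 -1.5 0 -0.46 -1" --pt "6.5 -2.2 0 -0.64 -1" --pt "8.5 -2.9 0 -0.82 -1" --pt "10.2 -3.5 0 -1 -1" --pt "11.8 -4 0 -1.18 -1" --pt "12.9 -4.4 0 -1.36 -1" --pt "13.4 -4.6 0 -1.52 -1" --pt "13.4 -4.6 0 -1.61 -1" --grip_force 20

```text
t: 6.6
tcp_pos: [0.4731, 0.1188, 0.2742]
tcp_rot: [-0.149, -3.138, -0.0]
force: [-0.2, -0.4, 0.1]
gripper_width: 0.06
grasp_force: 27.4
```

>>> arm_command --pt "0 0 1 0 -1" --pt "0 0 3 0 -1" --pt "0 0 5.5 0 -1" --pt "0 0 8 0 -1" --pt "0 0 10 0 -1" --pt "0 0 11.3 0 -1" --pt "0 0 12.2 0 -1" --pt "0 0 12.6 0 -1" --pt "0 0 12.6 0 -1" --pt "0 0 12.6 0 -1"

```text
t: 7.85
tcp_pos: [0.4732, 0.1191, 0.1488]
tcp_rot: [0.155, 3.137, 0.0]
force: [0.2, -0.4, -0.9]
gripper_width: 0.0599
grasp_force: 27.4
```

```bash
python3 - <<'E'
from h import *
T=tool(); print(np.round(T,4), np.degrees(np.arctan2(T[1,0],T[0,0])), bot.sense()["force"])
E
```

```text
[[-9.951e-01  9.870e-02  9.000e-04  4.732e-01]
 [ 9.870e-02  9.951e-01 -0.000e+00  1.191e-01]
 [-9.000e-04  1.000e-04 -1.000e+00  1.488e-01]
 [ 0.000e+00  0.000e+00  0.000e+00  1.000e+00]] 174.3332637046567 [ 0.17335331 -0.37661556 -0.89148309]
```

>>> arm_command --pt "0 -0.1 0.4 0 -1" --pt "0 -0.2 0.7 0 -1" --pt "0 -0.2 1 0 -1" --pt "0 -0.2 1.2 0 -1" --pt "0 -0.2 1.4 0 -1" --pt "0 -0.2 1.6 0 -1" --pt "0 -0.2 1.8 0 -1" --pt "0 -0.2 2 0 -1" --pt "0 -0.2 2 0 -1" --pt "0 -0.2 2 0 -1"

```text
t: 9.1
tcp_pos: [0.4776, 0.1166, 0.1312]
tcp_rot: [0.157, 3.127, 0.002]
force: [14.1, -2.9, 10.7]
gripper_width: 0.0597
grasp_force: 30.3
```

```bash
cat > tilt.py <<'E'
from h import *
T=tool(); d=bot.read_camera("wrist"); L=cloud(d,d["tool_from_camera"]); im=d["pixels"].astype(int)
k=(im.max(2)<70)&(abs(L[...,1])<.02)&(L[...,2]<-.005)&(L[...,2]>-.06)&(L[...,0]>.022)&(L[...,0]<.08)
P=L[k]
t=np.array([np.append(x,np.percentile(P[abs(P[:,0]-x)<.002,2],5)) for x in np.arange(.025,.06,.003) if (abs(P[:,0]-x)<.002).sum()>10])
print(len(P),np.round(t,4).tolist()); print("pitch deg",-np.degrees(np.arctan(np.polyfit(t[:,0],t[:,1],1)[0])))
s=bot.sense(); print(np.round(T[:3],4),s["force"],s["grasp_force"],s["t"])
E
python3 tilt.py
```

```text
12543 [[0.025, -0.0319], [0.028, -0.0322], [0.031, -0.0327], [0.034, -0.0334], [0.037, -0.0337], [0.04, -0.0342], [0.043, -0.0348], [0.046, -0.0351], [0.049, -0.0357], [0.052, -0.0363], [0.055, -0.0366]]
pitch deg 9.219257526221368
[[-9.949e-01  1.003e-01  1.050e-02  4.776e-01]
 [ 1.003e-01  9.950e-01  8.000e-04  1.166e-01]
 [-1.040e-02  1.800e-03 -9.999e-01  1.312e-01]] [13.74252427 -2.53129867 12.04298525] 30.30954100191593 9.15
```

>>> arm_command --pt "0 0 0.2 0 -1" --pt "0 0 0.4 0 -1" --pt "0 0 0.6 0 -1" --pt "0 0 0.8 0 -1" --pt "0 0 0.9 0 -1" --pt "0 0 1 0 -1" --pt "0 0 1.1 0 -1" --pt "0 0 1.2 0 -1" --pt "0 0 1.2 0 -1" --pt "0 0 1.2 0 -1"

```text
t: 10.4
tcp_pos: [0.4798, 0.1164, 0.1202]
tcp_rot: [0.158, 3.123, 0.003]
force: [20.8, -4.6, 12.6]
gripper_width: 0.0597
grasp_force: 31.7
```

```bash
python3 tilt.py
```

```text
10863 [[0.025, -0.0385], [0.028, -0.0395], [0.031, -0.04], [0.034, -0.0415], [0.037, -0.0424], [0.04, -0.0428], [0.043, -0.0444], [0.046, -0.0453], [0.049, -0.0456]]
pitch deg 17.1839135970074
[[-0.9948  0.1009  0.0149  0.4798]
 [ 0.1009  0.9949  0.0012  0.1164]
 [-0.0147  0.0027 -0.9999  0.1202]] [20.79928493 -4.21042002 12.83082746] 31.67337141931057 10.45
```

>>> arm_command --pt "-0.2 0 0.1 0 -1" --pt "-0.4 0 0.2 0 -1" --pt "-0.6 0 0.35 0 -1" --pt "-0.7 0 0.5 0 -1" --pt "-0.8 0 0.7 0 -1" --pt "-0.8 0 0.85 0 -1" --pt "-0.8 0 1 0 -1" --pt "-0.8 0 1.1 0 -1" --pt "-0.8 0 1.1 0 -1" --pt "-0.8 0 1.1 0 -1"

```text
t: 11.7
tcp_pos: [0.484, 0.1165, 0.1091]
tcp_rot: [0.156, 3.131, -0.0]
force: [-3.8, -4.4, 36.3]
gripper_width: 0.0596
grasp_force: 34.2
```

```bash
python3 tilt.py
```

```text
8937 [[0.025, -0.0446], [0.028, -0.0455], [0.031, -0.0475], [0.034, -0.0487], [0.037, -0.0503], [0.04, -0.0518], [0.043, -0.0525], [0.046, -0.0516]]
pitch deg 21.37600024313022
[[-9.950e-01  9.930e-02  7.100e-03  4.840e-01]
 [ 9.930e-02  9.951e-01 -5.000e-04  1.165e-01]
 [-7.100e-03  2.000e-04 -1.000e+00  1.091e-01]] [-5.29981794 -4.50036158 37.00197875] 34.18688300997019 11.75
```

>>> arm_command --pt "0 0 -0.2 0 -1" --pt "0 0 -0.3 0 -1" --pt "-0.1 0 -0.25 0 -1" --pt "-0.2 0 -0.2 0 -1" --pt "-0.3 0 -0.15 0 -1" --pt "-0.4 0 -0.1 0 -1" --pt "-0.5 0 -0.05 0 -1" --pt "-0.6 0 0 0 -1" --pt "-0.7 0 0 0 -1" --pt "-0.7 0 0 0 -1"

```text
t: 13.0
tcp_pos: [0.4891, 0.1164, 0.1069]
tcp_rot: [0.154, 3.135, 0.001]
force: [-1.3, 1.0, 13.9]
gripper_width: 0.06
grasp_force: 32.0
```

```bash
python3 tilt.py
```

```text
8987 [[0.025, -0.0446], [0.028, -0.0455], [0.031, -0.0474], [0.034, -0.0486], [0.037, -0.0502], [0.04, -0.0517], [0.043, -0.0524], [0.046, -0.0516]]
pitch deg 21.315976083439462
[[-9.952e-01  9.830e-02  3.300e-03  4.891e-01]
 [ 9.830e-02  9.952e-01  8.000e-04  1.164e-01]
 [-3.200e-03  1.100e-03 -1.000e+00  1.069e-01]] [-1.60672431  0.45516393 14.03225488] 32.03823331743479 13.05
```

>>> arm_command --pt "-0.1 0 0.04 0 -1" --pt "-0.2 0 0.08 0 -1" --pt "-0.3 0 0.12 0 -1" --pt "-0.35 0 0.15 0 -1" --pt "-0.4 0 0.17 0 -1" --pt "-0.45 0 0.2 0 -1" --pt "-0.5 0 0.2 0 -1" --pt "-0.5 0 0.2 0 -1" --pt "-0.5 0 0.2 0 -1" --pt "-0.5 0 0.2 0 -1"

```text
t: 14.3
tcp_pos: [0.4904, 0.1163, 0.1056]
tcp_rot: [-0.153, -3.134, 0.003]
force: [-28.6, -3.6, 46.5]
gripper_width: 0.06
grasp_force: 35.4
```

```bash
python3 tilt.py; python3 - <<'E'
from h import *
d=bot.read_camera("scene"); cv2.imwrite("pics/s2.png",cv2.resize(d["pixels"][130:290,200:400],None,fx=3.5,fy=3.5))
E
```

```text
9561 [[0.025, -0.045], [0.028, -0.0458], [0.031, -0.0478], [0.034, -0.0491], [0.037, -0.0497], [0.04, -0.0521], [0.043, -0.0533], [0.046, -0.0535]]
pitch deg 23.737151463015007
[[-0.9952  0.0974 -0.0042  0.4904]
 [ 0.0974  0.9952 -0.0019  0.1163]
 [ 0.004  -0.0023 -1.      0.1056]] [-29.8118649   -2.99197971  45.98987173] 35.43867018073797 14.35
```

View pics/s2.png

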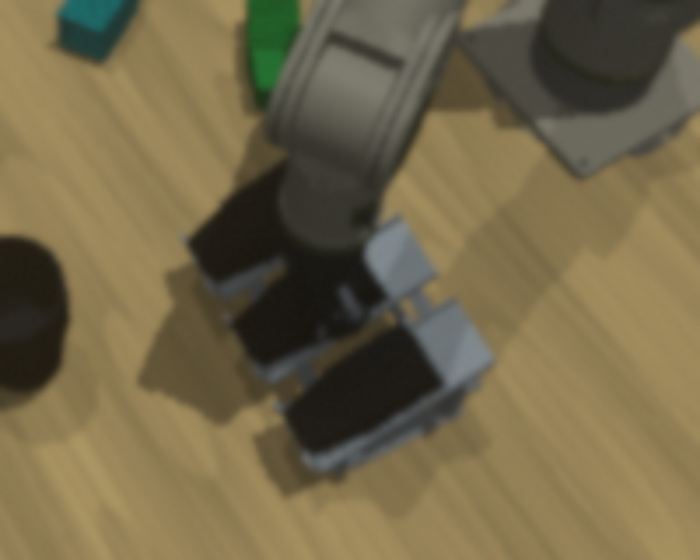

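The scene crop shows the nest in the middle lane, level with its neighbours and with its base at the stop, around (255,345). The x force confirms contact with the stop. I'll take the pressure off and then release.

>>> arm_command --pt "0.1 0 -0.1 0 -1" --pt "0.2 0 -0.25 0 -1" --pt "0.2 0 -0.4 0 -1" --pt "0.2 0 -0.4 0 -1" --pt "0.2 0 -0.4 0 0.5" --pt "0.2 0 -0.4 0 0.8" --pt "0.2 0 -0.4 0 1" --pt "0.2 0 -0.4 0 1" --pt "0.2 0 -0.4 0 1" --pt "0.2 0 -0.4 0 1"

```text
t: 15.65
tcp_pos: [0.4906, 0.1152, 0.1073]
tcp_rot: [0.155, 3.138, -0.0]
force: [0.5, -0.1, -0.5]
gripper_width: 0.0854
grasp_force: 0.0
```

```bash
python3 tilt.py
```

```text
9271 [[0.025, -0.0431], [0.028, -0.0442], [0.031, -0.0458], [0.034, -0.0472], [0.037, -0.0479], [0.04, -0.0501], [0.043, -0.0514], [0.046, -0.0518]]
pitch deg 23.656989205935876
[[-9.951e-01  9.860e-02  0.000e+00  4.906e-01]
 [ 9.860e-02  9.951e-01 -1.000e-04  1.152e-01]
 [-0.000e+00 -1.000e-04 -1.000e+00  1.073e-01]] [-1.3027673  -0.38958348 -0.02022634] 0.0 15.7
```

>>> arm_command --pt "0 0 -0.7 0 1" --pt "0 0 -2 0 1" --pt "0 0 -4 0 1" --pt "0 0 -7 0 1" --pt "0 0 -11 0 1" --pt "0 0 -15 0 1" --pt "0 -4 -17 0 1" --pt "0 -9 -17 0 1" --pt "0 -14 -17 0 1" --pt "0 -19 -17 0 1"

```text
t: 16.95
tcp_pos: [0.4716, -0.0752, 0.2786]
tcp_rot: [0.154, 3.136, -0.001]
force: [1.0, 0.5, 0.3]
gripper_width: 0.0853
grasp_force: 0.0
```

>>> arm_command --pt "0 -4 0 0 1" --pt "0 -8 0 0 1" --pt "0 -12 0 0 1" --pt "0 -15 0 0 1" --pt "0 -17 0 0 1" --pt "0 -18 0 0 1" --pt "0 -18 0 0 1" --pt "0 -18 0 0 1" --pt "0 -18 0 0 1" --pt "0 -18 0 0 1"

```text
t: 18.2
tcp_pos: [0.4543, -0.2525, 0.2774]
tcp_rot: [0.154, 3.138, -0.0]
force: [0.0, 0.9, 0.1]
gripper_width: 0.0856
grasp_force: 0.0
```

```bash
python3 - <<'E'
from h import *
d=bot.read_camera("top"); im=d["pixels"]; Q=cloud(d); o=np.load("top.npz")["pixels"]
cv2.imwrite("pics/t3.png",cv2.resize(im[110:250,130:270],None,fx=4,fy=4,interpolation=cv2.INTER_CUBIC))
D=np.array([.9952,-.0976])
for n,(c0,c1) in dict(A=(172,202),M=(200,232),B=(230,260)).items():
    q=Q[172:240,c0:c1].reshape(-1,3); k=(im[172:240,c0:c1].max(2)<60).ravel()&(q[:,2]>.05); q=q[k]
    u=q[:,:2]@D; w=q[:,:2]@[.0976,.9952]; print(n,len(q),cv2.minAreaRect((q[:,:2]*1000).astype(np.float32)),"u",np.percentile(u,[1,99]),"w",np.percentile(w,[2,98]))
# loaded nest top plane
q=Q[172:240,202:232].reshape(-1,3); k=(im[172:240,202:232].max(2)<60).ravel()&(q[:,2]>.1); q=q[k]; c=q.mean(0); n=np.linalg.svd(q-c)[2][2]; print("normal",n*np.sign(n[2]),"top above floor plane",(c-[.4566,.1154,.0872])@[.4208,-.0416,.9062])
E
```

```text
A 700 ((502.1908264160156, 214.37307739257812), (57.82692337036133, 143.28814697265625), 84.36669158935547) u [0.40944816 0.54764999] w [0.23402601 0.28994598]
M 665 ((493.08001708984375, 113.2221908569336), (57.49226760864258, 142.6102752685547), 84.56092071533203) u [0.40936456 0.54781351] w [0.13249648 0.18811017]
B 642 ((482.364990234375, 15.423555374145508), (57.6389045715332, 142.04290771484375), 84.1619644165039) u [0.40903239 0.54748522] w [0.03448377 0.09007439]
normal [0.21307301 0.18397376 0.95955904] top above floor plane 0.048710991807430916
```

View pics/t3.png

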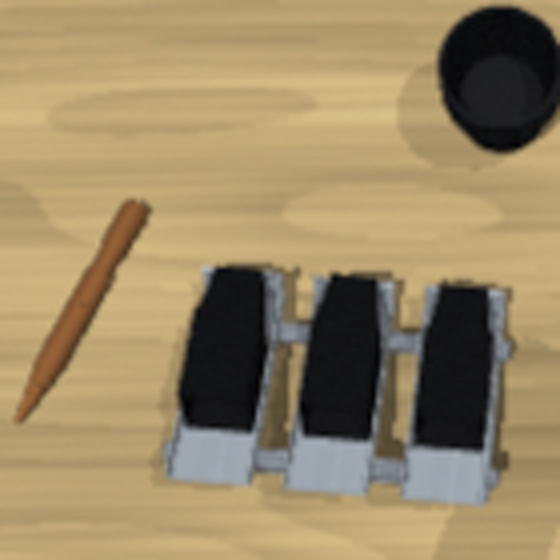

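The crop shows the middle nest at (340,355), lined up with both neighbours. Its along-lane extents match theirs within 0.4 mm, and it sits about 2 mm off the lane centre. Handing in.

```bash
python3 -c "
from plant import bot
print(bot.finish_job())"
```

```text
the job is handed in; nothing more can be done
None
```

The black nest is in the empty middle lane, lying flat with its base against the stop. By the last camera check it lines up with the loaded nests to within 0.4 mm along the lane and about 2 mm across, and neither loaded nest moved more than 1 mm; the job is handed in, but no verdict was returned.

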